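# Index the specimen wheel to the red dish

### The job

Bring the red-capped dish under the lens of the small inspection stage: pull up the wheel's yellow spring knob, turn the wheel the short way towards the lens, then let the pin spring down fully home into the next hole, which has to be found by feel, and let go. Be gentle: never force the wheel against the pin or press the pin hard on the plate. Leave the three dishes in their pockets and the mug, folio and slide box where they are.

Things in the scene. Friction and masses are not known exactly. Their poses are not given: they have to be found in the camera images.
- stage: White inspection stage fixed to the desk. Origin on the wheel's upright axis at desk height, z up; +x points to the lens. Round plinth 208 mm across, 30 mm high, with the wheel on it. A column (46 mm wide, 152 mm high) stands 153 mm out at +x; its arm holds a lens over the wheel, lens end 105 mm above the desk. End stops limit the wheel to 57 degrees either way.
- first_hole (a point): Mouth of the middle hole of the fixed steel index plate under the wheel, 50 mm above the desk, 85 mm from the axis at the stage's -x; the pin starts in it. One more hole lies to each side on that circle, in hand-set stops: 37 to 53 degrees on, not measured, hidden, to be found by feel. Holes 12 mm wide for the 10 mm pin; elsewhere the plate top is flat.
- wheel: Aluminium wheel, 200 mm across, 12 mm thick, turning on the stage's axis with light friction (1 N at the knob). Origin on the axis at its underside, 56 mm above the desk; z up; x along the stage's x at the start, turns with the wheel. The yellow knob is at its -x, 85 mm out. Three ring pockets (45 mm wide, 5 mm high) lie 66 mm out: at +x and 45 degrees either side of it.
- knob_mid (a point): Mid-height point of the yellow round plunger knob, 30 mm diameter, 34 mm high. Pin home: this point is 95 mm above the desk, the knob's underside 10 mm above the wheel top (a boss 24 mm wide, 8 mm high, under it). 12 mm or more higher, the pin is clear of its hole; travel 20 mm. If let go between holes it rests 12 mm up, pin on the plate.
- plunger: The same yellow knob with its steel pin (end barely chamfered). Origin on the pin's axis, 39 mm below the knob's mid-height, z up. Slides straight up and down in the wheel; a spring drives it down with 6 N at home, 9 N at the top. Let go on the plate it can be pushed along (about 3 N); over a hole it drops 12 mm by itself and locks the wheel, but for 1.3 mm slack either way. It does not spin.
- lens_point (a point): Point on the lens axis, 76 mm above the desk, 66 mm from the wheel's axis along the stage's +x.
- dish_red_mid (a point): Centre of the loose round glass dish with the red cap, 35 mm diameter, 13 mm high (15 with the cap), in one of the two side pockets of the wheel (which one differs), standing on the wheel top, 68 mm above the desk.
- dish_blue_mid (a point): Centre of the like dish with the blue cap, in the other side pocket.
- dish_white_mid (a point): Centre of the like dish with the white cap, in the pocket under the lens at the start.
- mug_mid (a point): Centre of a loose white mug on the desk, 82 mm across, 95 mm high, handle to one side.
- folio_mid (a point): Centre of a loose red folio lying on the desk, 150 x 210 x 14 mm.
- slide_box_mid (a point): Centre of a loose blue and white slide box on the desk, 85 x 100 x 32 mm.
Not all that is in view belongs to the job. What is shaped like the part that bears dish_red_mid but black or turquoise is not meant.

How it is judged:
By the outcome, as a careful person would: the job done as asked, in the order asked, and still so for the second after the job is handed in, with the robot touching nothing.
It also fails if it takes over 45 s, if anything falls off the work surface, if the arm or the gripper's body presses on something with over 40 N, if the wrist force passes 120 N, or if a joint passes its speed limit or range.

### The arm

A 7-joint arm with a two-finger parallel gripper is mounted at the origin on the work surface. World frame = base frame: x ahead of the robot, y to its left, z up, the work surface at z = 0. Lengths are in m, angles in rad, forces in N, time in s.
With the tool pointing down it reaches from about 0.425 to 0.875 m from the base axis. Payload 4.7 kg.
Tool frame: the origin (TCP) lies midway between the tips of the shut fingers; the grasp point (between the pads) lies 19 mm behind it; x points along the fingers, z is the direction in which the jaws open and shut, and the axes are right-handed (so a half turn about x gives the same grasp; the last joint's range is limited). The gripper opens to 87 mm and grips with 3 to 60 N. Pads are 19 mm wide; open, the fingers measure 117 mm over their backs; the gripper's body (75 mm by 190 mm) begins 51 mm behind the grasp point.
Start: joints at [1.291, 0.321, -0.07, 1.45, 0.023, 1.371, -0.057], TCP at [0.188, -0.622, 0.223] pointing down, gripper open.
Joint ranges: [-2.86, 2.86], [-0.3, 2.09], [-1.38, 1.24], [0.06, 2.45], [-1.56, 4.7], [0.09, 2.05], [-2.69, 2.69]. Speed limits (rad/s): [2.57, 2.57, 3.14, 3.14, 3.14, 3.14, 3.14].

### API

Orientations are given as a rotation vector (axis times angle).
In Python, from bench import ctrl gives the robot as it stands.
- The arm moves only by the shell command python3 -m pendant 'ROWS' [OPENING] [FORCE]. ROWS is JSON, a list of rows, each an object with "travel": the shift along the tool's x, y, z in m, a list of three; "twist": the turn about the tool's x in rad. In form: [{"travel": [x, y, z], "twist": twist}, ...]. A call has 1 to 10 rows; each row is the pose to reach, as a shift and turn from the pose measured when the call began, along the tool's axes at that moment; what a row does not reach only later rows make up. A row lasts 1/8 s, in which the tool goes at most 62.5 mm and 10.7 degrees, less where a joint would pass 70% of its speed; a pose out of reach is approached as far as the arm can. A call with a gripper value outside its range is refused whole. OPENING is the opening, from -1 (shut) to 1 (fully open), so that 0 is half open, set as the call begins (- or left out, the last holds). The fingers move at their own pace and stop on an object; FORCE is the grip in N (left out, the last holds). Time passes only in rows, so rows that repeat a pose let the fingers close. It gives the time, the measured TCP pose, the force and the opening at its end, in the units of the state.
- ctrl.get_state(): the state, without advancing time (a new reading comes with each control period).
- ctrl.get_image(name): name is "side" or "top"; returns the picture (420x560x3 uint8, red, green, blue); there is no depth.
- ctrl.camera_model(name): a dict with "K" (3x3 intrinsics, pixels), "distortion" ([k1, k2, p1, p2, k3] as OpenCV has them; the pictures are not rectified), "rvec" (rotation vector, rad) and "tvec" (3), from world to camera coordinates, as OpenCV has them. Camera axes: x right, y down, z forward; pixel columns grow to the right and rows downward; lengths in m; the calibration is good to about 2 mm. A picture is of the moment at which its call begins. camera_model takes no time and is no camera call.
- ctrl.close_job(): hands the job in, once; it reports no verdict.
The state is a dict: "time": time; "joint_positions": joint angles; "qd": joint speeds; "joint_torque": joint torques, N m; "position": TCP position; "tool_rot": TCP orientation; "ft_force": force on the tool from outside, world axes, zero at the start; "torque": the same for the moment, N m; "grip_width": opening from 0.0 (shut) to 1.0 (fully open).
Only numpy, scipy, OpenCV 4.12 (cv2) and the standard library are available. Lean on these libraries where they do the work, as an engineer would, in place of code of your own. Each camera call takes 0.05 s, during which the arm holds its last target.

## Working session

There is one attempt and no reset: what is moved stays moved. The work goes in short steps, Python scripts to look and compute and a shell command to move; the robot and the scene stay as the last step left them, time stands still between calls to the robot, and variables do not carry over. Pictures are saved under pics/ and viewed, and the job is handed in when it is done.

```bash
ls; mkdir -p pics; python3 - <<'E'
from bench import ctrl
import cv2,numpy as np
s=ctrl.get_state()
for k,v in s.items(): print(k,np.round(v,4))
for n in("side","top"):
    im=ctrl.get_image(n); cv2.imwrite(f"pics/{n}0.png",im[:,:,::-1])
    m=ctrl.camera_model(n); print({k:np.round(v,4).tolist() for k,v in m.items()})
E
```

```text
pics
time 0.0
joint_positions [ 1.2911  0.3218 -0.0701  1.4517  0.0226  1.3708 -0.0569]
qd [-0.0005  0.0012 -0.0009  0.0001  0.0008  0.0011 -0.0013]
joint_torque [-8.00000e-04 -4.91287e+01 -4.04500e-01 -3.12527e+01 -6.39000e-02
  4.36000e-02  2.00000e-04]
position [ 0.188  -0.6216  0.2215]
tool_rot [ 0.9912  1.3356 -0.9894]
ft_force [-0.1068  0.6135  0.4282]
torque [ 0.0415  0.0301 -0.0469]
grip_width 1.0005
{'K': [[404.9728, 0.0, 282.7696], [0.0, 404.9728, 209.3105], [0.0, 0.0, 1.0]], 'distortion': [-0.0709, 0.0, 0.0, 0.0, 0.0], 'rvec': [2.1047, -0.0779, 0.0804], 'tvec': [-0.591, 0.0732, 1.0571]}
{'K': [[525.6826, 0.0, 282.6072], [0.0, 525.6826, 216.2154], [0.0, 0.0, 1.0]], 'distortion': [-0.1283, 0.0, 0.0, 0.0, 0.0], 'rvec': [2.1475, -2.2054, 0.1193], 'tvec': [-0.0082, 0.5962, 1.4524]}
```

View pics/side0.png

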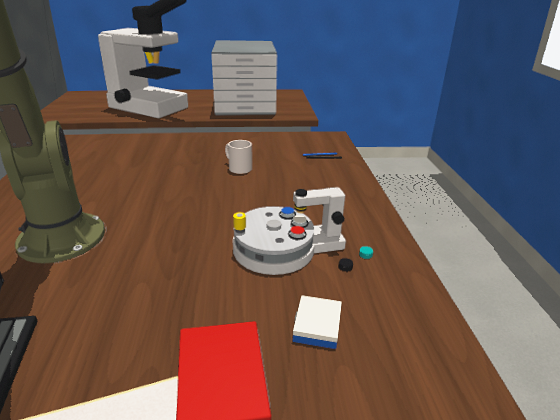

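View pics/top0.png

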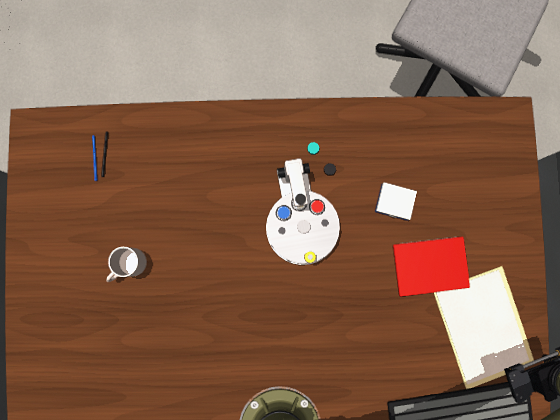

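The side view shows the knob at (240,221), the blue dish at (288,212), the white dish at (300,222) and the red dish at (297,232). The top view shows the knob at (310,257), blue at (284,213), red at (317,207) and the mug at (126,262). Three small round dish-like things are in view: red (317,207) on the wheel, turquoise (313,148) and black (330,170) on the desk. The red one fits, since it is red-capped and in a side pocket.

```bash
cat > h.py <<'E'
import cv2,numpy as np
from bench import ctrl
def ray(n,uv):
    m=ctrl.camera_model(n);R=cv2.Rodrigues(np.array(m["rvec"]))[0];t=np.array(m["tvec"])
    p=cv2.undistortPoints(np.array([[uv]],float),np.array(m["K"]),np.array(m["distortion"]))[0,0]
    return -R.T@t, R.T@np.array([p[0],p[1],1])
def onz(n,uv,z):
    o,d=ray(n,uv);return o+d*(z-o[2])/d[2]
def tri(a,b):
    A=np.zeros((3,3));B=np.zeros(3)
    for n,uv in(("top",a),("side",b)):
        o,d=ray(n,uv);d=d/np.linalg.norm(d);P=np.eye(3)-np.outer(d,d);A+=P;B+=P@o
    return np.linalg.solve(A,B)
def proj(n,p):
    m=ctrl.camera_model(n)
    return cv2.projectPoints(np.array([p],float),np.array(m["rvec"]),np.array(m["tvec"]),np.array(m["K"]),np.array(m["distortion"]))[0].ravel()
def mask(im,c):
    h=cv2.cvtColor(im,cv2.COLOR_RGB2HSV);H,S,V=cv2.split(h)
    r={"y":(H>20)&(H<35),"r":(H<8)|(H>172),"b":(H>100)&(H<125)}[c]
    return (r&(S>130)&(V>90)).astype(np.uint8)
def blobs(im,c,box):
    k=mask(im,c);z=np.zeros_like(k);x0,y0,x1,y1=box;z[y0:y1,x0:x1]=k[y0:y1,x0:x1]
    n,l,s,ce=cv2.connectedComponentsWithStats(z)
    return sorted([(int(s[i,4]),ce[i].round(2).tolist(),s[i,:4].tolist()) for i in range(1,n) if s[i,4]>8],reverse=True)[:3]
E
python3 - <<'E'
from h import *
t=cv2.imread("pics/top0.png")[:,:,::-1].copy();s=cv2.imread("pics/side0.png")[:,:,::-1].copy()
T={};S={}
for c in"yrb":
    T[c]=blobs(t,c,(255,150,350,275));S[c]=blobs(s,c,(225,195,320,245));print(c,T[c],S[c])
z={"y":.112,"r":.0765,"b":.0765}
for c in"yrb":print(c,onz("top",T[c][0][1],z[c]).round(4),"tri",tri(T[c][0][1],S[c][0][1]).round(4))
cv2.imwrite("pics/crop0.png",np.hstack([cv2.resize(t[135:280,240:360,::-1],None,fx=3.3,fy=3.3,interpolation=2),cv2.resize(s[180:280,220:350,::-1],(400,478),interpolation=2)]))
E
```

```text
y [(70, [309.64, 256.93], [304, 252, 12, 11])] [(189, [239.25, 221.02], [233, 212, 13, 19]), (20, [300.3, 207.95], [294, 206, 13, 4])]
r [(116, [316.88, 205.91], [311, 200, 12, 13])] [(90, [297.24, 229.46], [291, 226, 14, 8])]
b [(106, [283.2, 212.16], [278, 206, 12, 13])] [(67, [287.46, 210.04], [282, 207, 12, 7])]
y [ 0.4777 -0.0915  0.112 ] tri [ 0.4779 -0.0926  0.0945]
r [ 0.6171 -0.118   0.0765] tri [ 0.6161 -0.1175  0.0822]
b [ 0.6022 -0.0253  0.0765] tri [ 0.6015 -0.0253  0.0818]
```

View pics/crop0.png

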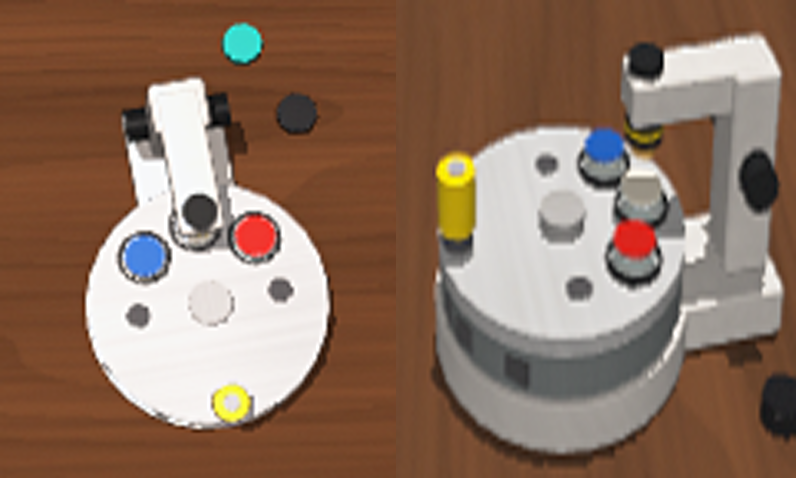

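The crop confirms that the red-capped dish is in the stage's -y side pocket. The turquoise and black discs lie on the desk.

The red–blue distance is 93.9 mm against 93.3 expected. The triangulated knob height is 0.0945 against 0.095. Both agree. The wheel therefore turns counter-clockwise seen from above, with the knob going towards -y.

```bash
cat >> h.py <<'E'
from scipy.spatial.transform import Rotation as Ro
def rel(p,jaw=None,s=None):
    """travel and twist to world target p with jaw heading (deg)"""
    s=s or ctrl.get_state();R=Ro.from_rotvec(s["tool_rot"]).as_matrix()
    tr=R.T@(np.array(p)-s["position"]);tw=0
    if jaw is not None:
        h=np.degrees(np.arctan2(R[1,2],R[0,2]));d=(jaw-h+90)%180-90;tw=-np.radians(d)
    return tr.round(4),round(float(tw),4)
def show():
    s=ctrl.get_state();R=Ro.from_rotvec(s["tool_rot"]).as_matrix()
    print("t",round(s["time"],3),"p",np.round(s["position"],4),"F",np.round(s["ft_force"],2),"w",round(s["grip_width"]*87,1),"jaw",round(float(np.degrees(np.arctan2(R[1,2],R[0,2]))),1),"xz",R[:,0].round(3))
E
python3 - <<'E'
from h import *
show();s=ctrl.get_state();print(Ro.from_rotvec(s["tool_rot"]).as_matrix().round(3))
for n in("mid",): 
  B=np.array([.6022,-.0253]);Rd=np.array([.6171,-.118]);K=np.array([.4777,-.0915])
  d=Rd-B;h=np.arctan2(d[0],-d[1]);m=(B+Rd)/2;h2=np.arctan2(*(m-K)[::-1]);print(np.degrees([h,h2]))
  h=(h+h2)/2;u=np.array([np.cos(h),np.sin(h)]);print("axis",m-.0467*u,K+.085*u)
  A=(m-.0467*u+K+.085*u)/2;k=A-.085*u;print(A,k,np.degrees(h))
print(rel([k[0],k[1],.18],np.degrees(h)+90))
E
```

```text
t 0.1 p [ 0.188  -0.6217  0.2216] F [-0.02  0.3   0.64] w 86.9 jaw -73.2 xz [-0.001  0.002 -1.   ]
[[-0.001  0.957  0.29 ]
 [ 0.002  0.29  -0.957]
 [-1.    -0.    -0.002]]
[9.1312524  8.55518248]
axis [ 0.56350514 -0.07882925] [ 0.56168958 -0.07843285]
[ 0.56259736 -0.07863105] [ 0.47860778 -0.0916982 ] 8.843217438959158
(array([ 0.0423,  0.4316, -0.4231]), 0.1394)
```

```bash
python3 -m pendant '[{"travel":[0.0,0.0432,-0.0423],"twist":0.0},{"travel":[0.0,0.0863,-0.0846],"twist":0.02},{"travel":[0.0,0.1295,-0.1269],"twist":0.04},{"travel":[0.0,0.1726,-0.1692],"twist":0.06},{"travel":[0.005,0.2158,-0.2116],"twist":0.08},{"travel":[0.01,0.259,-0.254],"twist":0.10},{"travel":[0.02,0.302,-0.296],"twist":0.12},{"travel":[0.03,0.345,-0.3385],"twist":0.139},{"travel":[0.04,0.3885,-0.381],"twist":0.139},{"travel":[0.0423,0.4316,-0.4231],"twist":0.139}]'; python3 - <<'E'
from h import *
show();print(rel([.4786,-.0917,.18],98.84),rel([.4786,-.0917,.08],98.84))
E
```

```text
time: 1.35
position: [0.4785, -0.0898, 0.1792]
tool_rot: [1.095, 1.281, -1.095]
ft_force: [0.0, -0.7, 0.4]
grip_width: 1.002
t 1.35 p [ 0.4785 -0.0898  0.1792] F [ 0.   -0.75  0.44] w 87.2 jaw -81.1 xz [-0.002  0.001 -1.   ]
(array([-0.0008, -0.0002,  0.0018]), 0.0003) (array([ 0.0992, -0.0001,  0.002 ]), 0.0003)
```

```bash
python3 -m pendant '[{"travel":[0.03,0,0.002],"twist":0},{"travel":[0.06,0,0.002],"twist":0},{"travel":[0.085,0,0.002],"twist":0},{"travel":[0.098,0,0.002],"twist":0},{"travel":[0.0985,0,0.002],"twist":0}]' 0.2; python3 - <<'E'
from h import *
show()
t=ctrl.get_image("top");s=ctrl.get_image("side");print(rel([.4786,-.0917,.08],98.84))
cv2.imwrite("pics/crop1.png",np.hstack([cv2.resize(t[180:300,250:370,::-1],(400,400),interpolation=2),cv2.resize(s[140:280,190:330,::-1],(400,400),interpolation=2)]))
E
```

```text
time: 1.98
position: [0.478, -0.0915, 0.08]
tool_rot: [1.095, 1.282, -1.096]
ft_force: [0.3, -0.1, 0.7]
grip_width: 0.617
t 1.975 p [ 0.478  -0.0915  0.08  ] F [ 0.26 -0.08  0.65] w 53.7 jaw -81.1 xz [-0.003  0.002 -1.   ]
(array([ 0.0014, -0.0006, -0.0002]), 0.0002)
```

View pics/crop1.png

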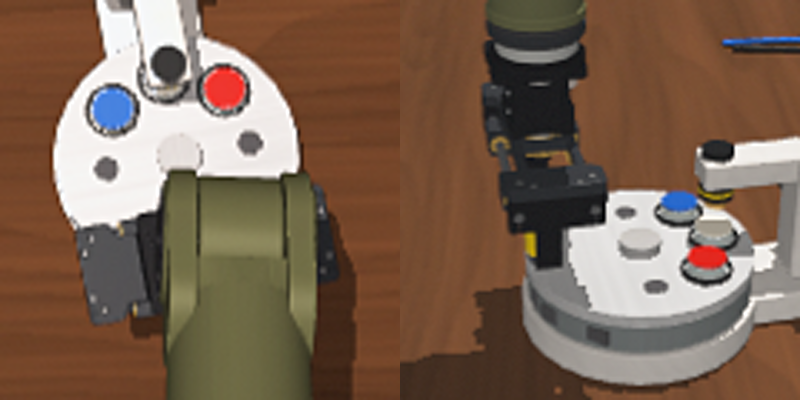

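```bash
python3 - <<'E'
from h import *
print(proj("side",[.4786,-.0917,.095]),proj("side",[.478,-.125,.095]),ray("side",(280,210))[0],proj("side",[.473,-.0917,.095]))
s=ctrl.get_image("side");cv2.imwrite("pics/c2.png",cv2.resize(s[195:255,215:275,::-1],(600,600),interpolation=cv2.INTER_CUBIC))
t=cv2.imread("pics/side0.png");print(blobs(s,"y",(225,195,290,245)))
E
```

```text
[239.56845954 220.62855578] [239.27502379 228.24173266] [ 0.49571303 -0.91987498  0.61654586] [237.2302305  220.68697983]
[(32, [235.56, 224.78], [234, 221, 4, 9])]
```

View pics/c2.png

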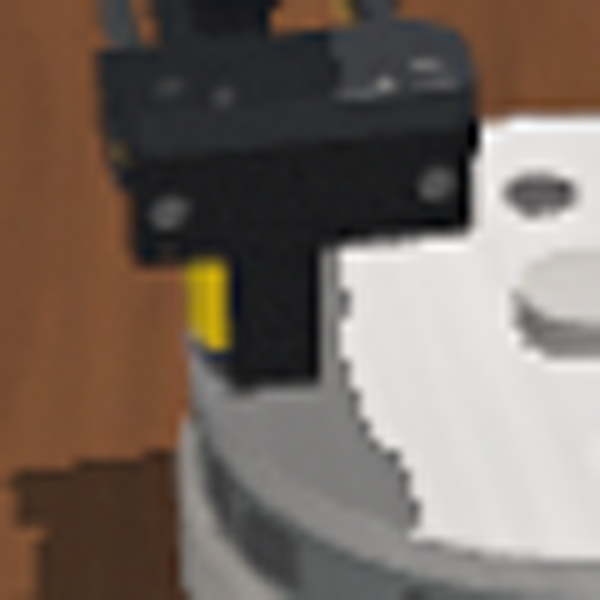

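The crop shows the near finger over columns 238–247, with the knob's yellow edge showing at 234. So the fingers straddle the knob, within about 2 mm radially. I'll close lightly first.

```bash
python3 -m pendant '[{"travel":[0,-0.001,0],"twist":0},{"travel":[0,-0.001,0],"twist":0},{"travel":[0,-0.001,0],"twist":0},{"travel":[0,-0.001,0],"twist":0}]' -1 3; python3 - <<'E'
from h import *
show()
E
```

```text
time: 2.62
position: [0.4786, -0.092, 0.0819]
tool_rot: [1.095, 1.279, -1.094]
ft_force: [-0.5, 0.6, 1.4]
grip_width: 0.344
t 2.625 p [ 0.4786 -0.092   0.0819] F [-0.5   0.61  1.35] w 30.0 jaw -81.2 xz [ 0.     0.001 -1.   ]
```

Width reads 30.0 mm and the side force is under 1 N, so the fingers are centred on the knob. Firm the grip, then lift.

```bash
python3 -m pendant '[{"travel":[0,0,0],"twist":0},{"travel":[0,0,0],"twist":0},{"travel":[-0.004,0,0],"twist":0},{"travel":[-0.008,0,0],"twist":0},{"travel":[-0.012,0,0],"twist":0},{"travel":[-0.015,0,0],"twist":0},{"travel":[-0.015,0,0],"twist":0}]' -1 20; python3 - <<'E'
from h import *
show();s=ctrl.get_image("side");print(blobs(s,"y",(225,185,290,245)))
cv2.imwrite("pics/c3.png",cv2.resize(s[195:255,215:275,::-1],(600,600),interpolation=cv2.INTER_CUBIC))
show()
E
```

```text
time: 3.5
position: [0.4786, -0.092, 0.0969]
tool_rot: [1.095, 1.279, -1.094]
ft_force: [2.3, 0.2, -7.4]
grip_width: 0.339
t 3.5 p [ 0.4786 -0.092   0.0969] F [ 2.32  0.21 -7.36] w 29.5 jaw -81.2 xz [ 0.     0.001 -1.   ]
[(29, [234.76, 218.83], [233, 215, 4, 9])]
t 3.55 p [ 0.4785 -0.092   0.0968] F [ 3.04  0.28 -8.61] w 29.5 jaw -81.2 xz [ 0.     0.001 -1.   ]
```

View pics/c3.png

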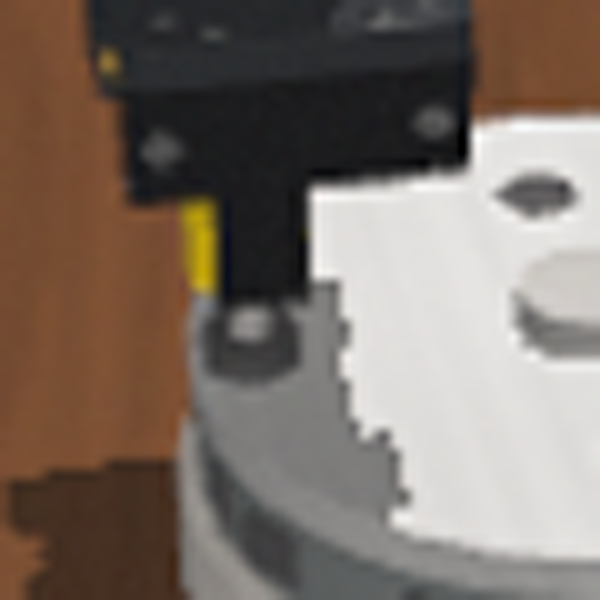

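Lifted 15 mm. The downward force of 8.6 N matches the spring. Now I'll turn along the arc, first 16°.

```bash
python3 -m pendant '[{"travel":[-0.0005,0.0007,0.003],"twist":-0.035},{"travel":[-0.0005,0.001,0.0089],"twist":-0.105},{"travel":[-0.0005,0.0018,0.0147],"twist":-0.175},{"travel":[-0.0005,0.003,0.0205],"twist":-0.244},{"travel":[-0.0005,0.0038,0.0234],"twist":-0.279},{"travel":[-0.0005,0.0038,0.0234],"twist":-0.279}]'; python3 - <<'E'
from h import *
show();show()
A=np.array([.5626,-.0789]);p=ctrl.get_state()["position"][:2]-A;print(np.hypot(*p),np.degrees(np.arctan2(-p[1],-p[0])))
E
```

```text
time: 4.3
position: [0.4854, -0.1145, 0.0968]
tool_rot: [0.885, 1.385, -0.884]
ft_force: [1.2, -0.1, -8.5]
grip_width: 0.341
t 4.3 p [ 0.4854 -0.1145  0.0968] F [ 1.2  -0.12 -8.51] w 29.7 jaw -65.2 xz [-0.001  0.001 -1.   ]
t 4.3 p [ 0.4854 -0.1145  0.0968] F [ 1.2  -0.12 -8.51] w 29.7 jaw -65.2 xz [-0.001  0.001 -1.   ]
0.08496422449402014 24.739714788650055
```

```bash
python3 -m pendant '[{"travel":[0,0.0001,0.003],"twist":-0.035},{"travel":[0,0.0005,0.0089],"twist":-0.105},{"travel":[0,0.0013,0.0147],"twist":-0.175},{"travel":[0,0.0025,0.0205],"twist":-0.244},{"travel":[0,0.0035,0.0241],"twist":-0.288},{"travel":[0,0.0035,0.0241],"twist":-0.288}]'; python3 - <<'E'
from h import *
show()
A=np.array([.5626,-.0789]);p=ctrl.get_state()["position"][:2]-A;print(np.hypot(*p),np.degrees(np.arctan2(-p[1],-p[0]))-8.84)
s=ctrl.get_image("side");t=ctrl.get_image("top");print(blobs(s,"r",(225,185,350,245)),blobs(s,"b",(225,185,350,245)))
cv2.imwrite("pics/c4.png",np.hstack([cv2.resize(t[180:300,250:370,::-1],(400,400),interpolation=2),cv2.resize(s[150:270,215:335,::-1],(400,400),interpolation=2)]))
E
```

```text
time: 5.05
position: [0.4988, -0.1348, 0.0967]
tool_rot: [0.665, 1.469, -0.663]
ft_force: [2.2, 0.9, -7.8]
grip_width: 0.344
t 5.05 p [ 0.4988 -0.1348  0.0967] F [ 2.21  0.91 -7.82] w 29.9 jaw -48.7 xz [-0.001  0.002 -1.   ]
0.08480653464460139 32.37060853046512
[(71, [300.41, 221.69], [294, 218, 13, 8])] []
```

View pics/c4.png

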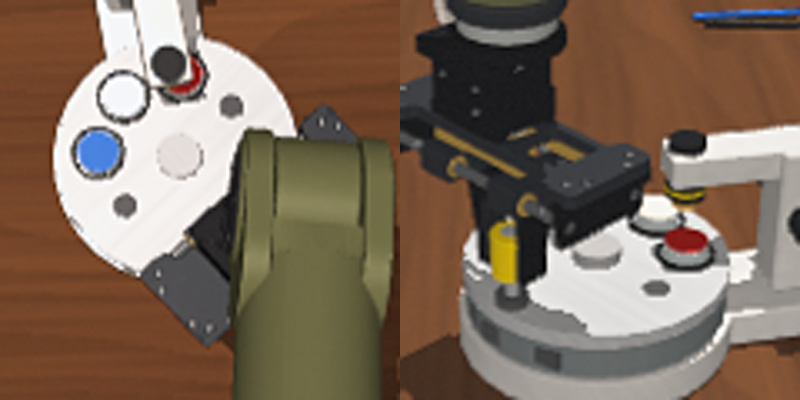

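Forces stay small and the red dish is turning towards the lens, now at side (300,222). Next I go on to about 34.5°, lower the pin almost onto the plate, and open to a loose 32.5 mm cage so the spring alone carries the pin.

```bash
python3 -m pendant '[{"travel":[0,0.0001,0.0032],"twist":-0.037},{"travel":[0.0012,0.0001,0.0032],"twist":-0.037},{"travel":[0.0024,0.0001,0.0032],"twist":-0.037},{"travel":[0.0024,0.0001,0.0032],"twist":-0.037}]'; python3 -c "
from h import *
show()"
python3 -m pendant '[{"travel":[0,0,0],"twist":0},{"travel":[0,0,0],"twist":0},{"travel":[0,0,0],"twist":0}]' -0.25; python3 - <<'E'
from h import *
show()
A=np.array([.5626,-.0789]);p=ctrl.get_state()["position"][:2]-A;print(np.hypot(*p),np.degrees(np.arctan2(-p[1],-p[0]))-8.84)
s=ctrl.get_image("side");print(blobs(s,"r",(225,185,350,245)),blobs(s,"y",(225,185,290,255)))
E
```

```text
time: 5.65
position: [0.5009, -0.1371, 0.0943]
tool_rot: [0.636, 1.477, -0.635]
ft_force: [1.8, -0.0, -8.5]
grip_width: 0.338
t 5.65 p [ 0.5009 -0.1371  0.0943] F [ 1.77 -0.04 -8.48] w 29.4 jaw -46.6 xz [-0.001  0.001 -1.   ]
time: 6.02
position: [0.5013, -0.1374, 0.095]
tool_rot: [0.636, 1.476, -0.635]
ft_force: [-0.1, 0.5, -1.0]
grip_width: 0.378
t 6.025 p [ 0.5013 -0.1374  0.095 ] F [-0.09  0.46 -0.98] w 32.9 jaw -46.6 xz [ 0.     0.001 -1.   ]
0.08473051822034067 34.8328317966746
[(75, [300.24, 221.0], [294, 218, 13, 7])] [(138, [247.01, 227.69], [243, 218, 9, 19])]
```

The knob is loose and the pin rests on the plate (the vertical force fell to about -1 N). Now I search by feel in 1 mm steps, each guarded by a check of the side force and of the knob's drop in the image.

```bash
cat > chk.py <<'E'
from h import *
import sys
s=ctrl.get_state();R=Ro.from_rotvec(s["tool_rot"]).as_matrix()
A=np.array([.5626,-.0789]);p=s["position"][:2]-A
F=R.T@np.array(s["ft_force"]);a=np.degrees(np.arctan2(-p[1],-p[0]))-8.84
im=ctrl.get_image("side");b=blobs(im,"y",(225,185,300,260));y=b[0][1] if b else None
r=blobs(im,"r",(225,185,350,245))
print("t %.2f a %.2f r %.4f z %.4f Ftool %s jawerr %.1f"%(s["time"],a,np.hypot(*p),s["position"][2],F.round(1),np.degrees(np.arctan2(R[1,2],R[0,2]))+81.16-a),"knob",b[0] if b else 0,"red",r[0][1] if r else 0)
sys.exit(1 if F[2]<-5.5 else 0)
E
python3 chk.py && python3 -m pendant '[{"travel":[0,0,0.001],"twist":-0.012}]' >/dev/null && python3 chk.py && python3 -m pendant '[{"travel":[0,0,0.001],"twist":-0.012}]' >/dev/null && python3 chk.py && python3 -m pendant '[{"travel":[0,0,0.001],"twist":-0.012}]' >/dev/null && python3 chk.py && python3 -m pendant '[{"travel":[0,0,0.001],"twist":-0.012}]' >/dev/null && python3 chk.py
```

```text
t 6.08 a 34.72 r 0.0847 z 0.0948 Ftool [ 1.2 -0.   0.3] jawerr -0.2 knob (138, [247.01, 227.69], [243, 218, 9, 19]) red [300.24, 221.0]
t 6.25 a 35.36 r 0.0848 z 0.0948 Ftool [0.5 0.6 0.3] jawerr -0.1 knob (147, [247.31, 227.81], [243, 218, 10, 19]) red [300.24, 221.0]
t 6.42 a 35.48 r 0.0846 z 0.0947 Ftool [-2.9  0.1 -3.6] jawerr 0.6 knob (152, [247.46, 227.86], [243, 218, 10, 19]) red [300.12, 221.01]
t 6.60 a 35.51 r 0.0844 z 0.0946 Ftool [-3.8 -0.6 -5. ] jawerr 1.3 knob (153, [247.5, 227.7], [243, 218, 10, 19]) red [300.12, 221.01]
t 6.78 a 35.54 r 0.0842 z 0.0946 Ftool [-4.  -0.3 -5.4] jawerr 2.1 knob (153, [247.5, 227.71], [243, 218, 10, 19]) red [300.12, 221.01]
```

Contact is made at about 5 N, but the finger also drags the knob down by 4 N, which adds friction. I'll raise slightly to relieve that, undo the excess twist, and keep pushing.

```bash
python3 -m pendant '[{"travel":[-0.0015,0.0004,0.0003],"twist":0.03}]' >/dev/null; python3 chk.py && python3 -m pendant '[{"travel":[-0.0003,0.0,0.001],"twist":-0.0}]' >/dev/null; python3 chk.py
```

```text
t 6.95 a 35.44 r 0.0843 z 0.0955 Ftool [ 2.1 -1.2 -2.6] jawerr 0.4 knob (153, [247.5, 227.7], [243, 218, 10, 19]) red [300.12, 221.01]
t 7.12 a 35.56 r 0.0843 z 0.0955 Ftool [-0.5  0.7 -5.3] jawerr 0.2 knob (154, [247.52, 227.75], [243, 218, 10, 19]) red [300.12, 221.01]
```

```bash
python3 -m pendant '[{"travel":[-0.0004,0.0,0.0014],"twist":0}]' >/dev/null; python3 chk.py;  python3 -m pendant '[{"travel":[-0.0006,0.0,0.0016],"twist":0}]' >/dev/null; python3 chk.py
```

```text
t 7.30 a 35.57 r 0.0843 z 0.0954 Ftool [-0.9  0.3 -6.8] jawerr 0.3 knob (154, [247.52, 227.75], [243, 218, 10, 19]) red [300.12, 221.01]
t 7.47 a 35.72 r 0.0844 z 0.0954 Ftool [ 1.5  0.6 -6.8] jawerr 0.1 knob (154, [247.52, 227.76], [243, 218, 10, 19]) red [300.2, 221.01]
```

```bash
python3 - <<'E'
from h import *
A=np.array([.5626,-.0789])
for a in(34.5,35.5):
  h=np.radians(8.84+a);k=A-.085*np.array([np.cos(h),np.sin(h)])
  for z in(.078,.090,.112,.124):print(a,z,proj("side",[*k,z]).round(2))
s=ctrl.get_image("side");t=ctrl.get_image("top");show()
cv2.imwrite("pics/c5.png",np.hstack([cv2.resize(t[210:290,290:370,::-1],(380,380),interpolation=2),cv2.resize(s[205:255,220:270,::-1],(400,380),interpolation=2)]))
E
```

```text
34.5 0.078 [249.27 236.95]
34.5 0.09 [249.18 232.68]
34.5 0.112 [249.02 224.71]
34.5 0.124 [248.93 220.27]
35.5 0.078 [249.72 237.2 ]
35.5 0.09 [249.64 232.93]
35.5 0.112 [249.48 224.95]
35.5 0.124 [249.39 220.51]
t 7.625 p [ 0.5026 -0.1383  0.0954] F [-3.86  4.08 -0.34] w 32.6 jaw -45.3 xz [-0.013  0.009 -1.   ]
```

View pics/c5.png

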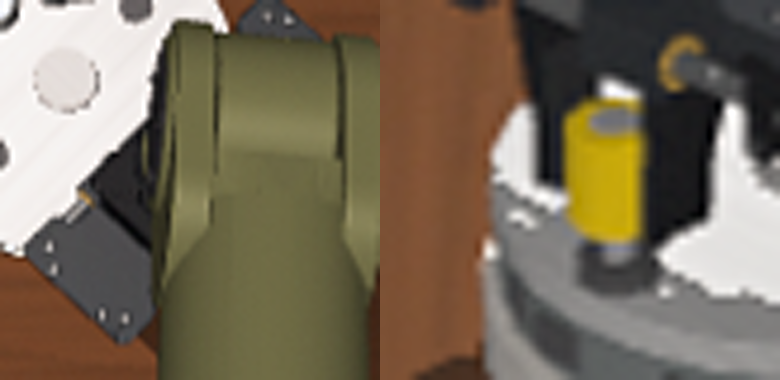

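The knob is still 12 mm up (top rim about row 218–220) and the pin is sitting on plain plate, held by static friction. Rather than push harder, I'll hold the knob with the lightest grip and ease upwards so the pin is partly unloaded, then slide.

```bash
python3 -m pendant '[{"travel":[0,0,-0.001],"twist":0},{"travel":[0,0,-0.001],"twist":0},{"travel":[-0.0005,0,-0.001],"twist":0}]' -1 3 >/dev/null; python3 chk.py;  python3 -m pendant '[{"travel":[-0.0006,0.0,0.001],"twist":-0.012}]' >/dev/null; python3 chk.py; python3 -m pendant '[{"travel":[-0.0006,0.0,0.001],"twist":-0.012}]' >/dev/null; python3 chk.py
```

```text
t 8.00 a 34.94 r 0.0844 z 0.0955 Ftool [ 4.3  0.3 -3.1] jawerr 0.9 knob (137, [247.04, 227.77], [243, 218, 9, 19]) red [300.18, 220.93]
t 8.18 a 35.68 r 0.0845 z 0.0956 Ftool [ 5.3  1.1 -1.7] jawerr 0.9 knob (150, [247.56, 227.81], [243, 218, 10, 19]) red [300.15, 220.85]
t 8.35 a 36.64 r 0.0846 z 0.0959 Ftool [ 5.8  0.1 -2.9] jawerr 0.7 knob (134, [247.93, 228.22], [244, 218, 9, 19]) red [300.14, 220.65]
```

It now moves with 2–3 N sideways. The grip carries about 5.5 N of the 8 N spring, so the pin can still drop by slipping. Continuing in guarded steps.

```bash
sed -i 's/sys.exit(1 if F\[2\]<-5.5/sys.exit(1 if F[2]<-4.8 or F[0]<1.5/' chk.py
M(){ python3 chk.py; }
python3 -m pendant '[{"travel":[-0.0003,0.0,0.001],"twist":-0.012}]' >/dev/null; M && python3 -m pendant '[{"travel":[-0.0003,0.0,0.001],"twist":-0.012}]' >/dev/null && M && python3 -m pendant '[{"travel":[-0.0003,0.0,0.001],"twist":-0.012}]' >/dev/null && M && python3 -m pendant '[{"travel":[-0.0003,0.0,0.001],"twist":-0.012}]' >/dev/null && M && python3 -m pendant '[{"travel":[-0.0003,0.0,0.001],"twist":-0.012}]' >/dev/null && M
```

```text
t 8.53 a 37.56 r 0.0846 z 0.0962 Ftool [ 4.3  2.  -2.8] jawerr 0.5 knob (147, [248.6, 228.14], [244, 219, 10, 18]) red [299.9, 220.27]
t 8.70 a 38.42 r 0.0847 z 0.0965 Ftool [ 4.6  0.6 -3.6] jawerr 0.4 knob (146, [248.76, 228.34], [244, 219, 10, 19]) red [299.91, 220.01]
t 8.88 a 39.27 r 0.0848 z 0.0968 Ftool [ 4.9  0.9 -2.5] jawerr 0.3 knob (153, [249.57, 228.76], [245, 219, 10, 19]) red [300.08, 220.0]
t 9.05 a 40.11 r 0.0849 z 0.0972 Ftool [ 5.6  0.6 -3.3] jawerr 0.2 knob (147, [249.61, 229.18], [245, 219, 11, 19]) red [299.86, 219.79]
t 9.22 a 41.03 r 0.0850 z 0.0976 Ftool [ 4.3 -0.1 -1.5] jawerr 0.0 knob (148, [250.41, 229.24], [246, 219, 10, 20]) red [299.86, 219.45]
```

```bash

M(){ python3 chk.py; }
python3 -m pendant '[{"travel":[-0.0001,0.0,0.0009],"twist":-0.012}]' >/dev/null; M && python3 -m pendant '[{"travel":[-0.0001,0.0,0.0009],"twist":-0.012}]' >/dev/null && M && python3 -m pendant '[{"travel":[-0.0001,0.0,0.0009],"twist":-0.012}]' >/dev/null && M && python3 -m pendant '[{"travel":[-0.0001,0.0,0.0009],"twist":-0.012}]' >/dev/null && M && python3 -m pendant '[{"travel":[-0.0001,0.0,0.0009],"twist":-0.012}]' >/dev/null && M
```

```text
t 9.40 a 42.59 r 0.0852 z 0.0982 Ftool [ 4.4  0.7 -0.5] jawerr -0.8 knob (156, [251.65, 234.17], [247, 224, 13, 19]) red [299.62, 219.07]
t 9.57 a 43.26 r 0.0852 z 0.0984 Ftool [ 3.5  1.6 -4.4] jawerr -0.7 knob (163, [252.18, 234.0], [247, 224, 13, 19]) red [299.22, 218.88]
t 9.75 a 43.29 r 0.0851 z 0.0983 Ftool [ 3.7  1.2 -3.7] jawerr 0.0 knob (163, [252.25, 234.05], [247, 224, 13, 19]) red [299.22, 218.88]
t 9.93 a 43.32 r 0.0849 z 0.0983 Ftool [ 3.   1.4 -4.6] jawerr 0.8 knob (163, [252.33, 234.19], [247, 224, 13, 19]) red [299.22, 218.88]
t 10.10 a 43.33 r 0.0846 z 0.0983 Ftool [ 1.6  0.9 -5.4] jawerr 1.5 knob (165, [252.32, 234.08], [247, 224, 13, 19]) red [299.22, 218.88]
```

The knob dropped 5 px (about 12 mm) at 42.6° and the wheel then locked at 43.3°, so the pin is in the hole. I'll take the side load off and open just clear of the knob.

```bash
python3 -m pendant '[{"travel":[0,0,-0.001],"twist":0.02},{"travel":[0,0,-0.0012],"twist":0.02}]' - >/dev/null; python3 chk.py; python3 -m pendant '[{"travel":[0,0,0],"twist":0},{"travel":[0,0,0],"twist":0},{"travel":[0,0,0],"twist":0},{"travel":[0,0,0],"twist":0}]' 0.2 >/dev/null; python3 chk.py; python3 - <<'E'
from h import *
show()
A=np.array([.5626,-.0789])
for a in(42.3,43):
  h=np.radians(8.84+a);k=A-.085*np.array([np.cos(h),np.sin(h)])
  for z in(.078,.090,.112,.124):print(a,z,proj("side",[*k,z]).round(2))
s=ctrl.get_image("side");cv2.imwrite("pics/c6.png",cv2.resize(s[195:265,220:310,::-1],(720,560),interpolation=2))
E
```

```text
t 10.40 a 43.07 r 0.0847 z 0.0985 Ftool [ 4.3  0.3 -0. ] jawerr 0.7 knob (155, [252.14, 234.63], [247, 224, 13, 19]) red [299.39, 218.9]
t 10.95 a 43.28 r 0.0847 z 0.0987 Ftool [0.6 0.1 1.1] jawerr 0.5 knob (188, [253.34, 233.84], [247, 224, 13, 19]) red [299.39, 218.9]
t 11.0 p [ 0.5105 -0.1457  0.0986] F [-0.17 -0.05 -0.05] w 51.9 jaw -37.4 xz [-0.013  0.009 -1.   ]
42.3 0.078 [253.   238.77]
42.3 0.09 [252.94 234.48]
42.3 0.112 [252.82 226.48]
42.3 0.124 [252.75 222.03]
43 0.078 [253.36 238.92]
43 0.09 [253.3  234.63]
43 0.112 [253.18 226.62]
43 0.124 [253.12 222.17]
```

View pics/c6.png

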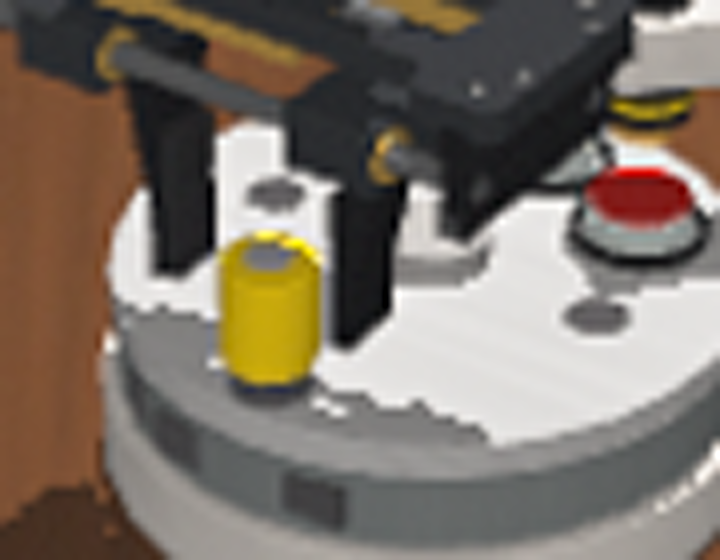

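Let go with zero force, and the knob sits at the home height. Straight up and away, then a final look.

```bash
python3 -m pendant '[{"travel":[-0.02,0,0],"twist":0},{"travel":[-0.06,0,0],"twist":0},{"travel":[-0.11,-0.01,0],"twist":0},{"travel":[-0.13,-0.06,0],"twist":0},{"travel":[-0.13,-0.08,0.05],"twist":0},{"travel":[-0.13,-0.08,0.1],"twist":0},{"travel":[-0.13,-0.08,0.15],"twist":0},{"travel":[-0.13,-0.08,0.15],"twist":0}]'; python3 - <<'E'
from h import *
t=ctrl.get_image("top");s=ctrl.get_image("side")
cv2.imwrite("pics/top9.png",t[:,:,::-1]);cv2.imwrite("pics/side9.png",s[:,:,::-1])
T={c:blobs(t,c,(255,150,350,275)) for c in"yrb"};S={c:blobs(s,c,(225,195,330,260)) for c in"yrb"}
A=np.array([.5626,-.0789])
for c,z in(("y",.112),("r",.0765),("b",.0765)):
  if T[c]:
    p=onz("top",T[c][0][1],z);q=p[:2]-A;print(c,T[c][0],p.round(4),"r",np.hypot(*q).round(4),"ang",(np.degrees(np.arctan2(q[1],q[0]))-8.84).round(2))
  if S[c]:print(S[c][0], onz("side",S[c][0][1],.095 if c=="y" else .0765).round(4))
if T["y"]:print("tri knob",tri(T["y"][0][1],S["y"][0][1]))
cv2.imwrite("pics/c9.png",np.hstack([cv2.resize(t[140:280,240:380,::-1],(400,400),interpolation=2),cv2.resize(s[160:280,220:340,::-1],(400,400),interpolation=2)]))
a=cv2.imread("pics/side0.png");d=cv2.absdiff(a,s[:,:,::-1].copy()).max(2);print("diff box/folio/mug",d[295:400,180:345].max(),d[138:175,222:255].max())
E
```

```text
time: 12.05
position: [0.5835, -0.3038, 0.2231]
tool_rot: [0.52, 1.528, -0.509]
ft_force: [-0.2, 0.4, 0.5]
grip_width: 0.601
y (75, [329.44, 244.23], [324, 239, 12, 11]) [ 0.5098 -0.1451  0.112 ] r 0.0847 ang -137.4
(187, [253.44, 233.87], [247, 224, 13, 19]) [ 0.5104 -0.15    0.095 ]
(72, [299.33, 218.86], [293, 216, 13, 7]) [ 0.6281 -0.0611  0.0765]
b (103, [279.26, 229.61], [274, 224, 12, 12]) [ 0.5548 -0.0133  0.0765] r 0.066 ang 87.95
(61, [268.69, 208.02], [263, 205, 12, 7]) [ 0.5541 -0.0038  0.0765]
tri knob [ 0.51050254 -0.14704771  0.0929972 ]
diff box/folio/mug 102 152
```

View pics/c9.png

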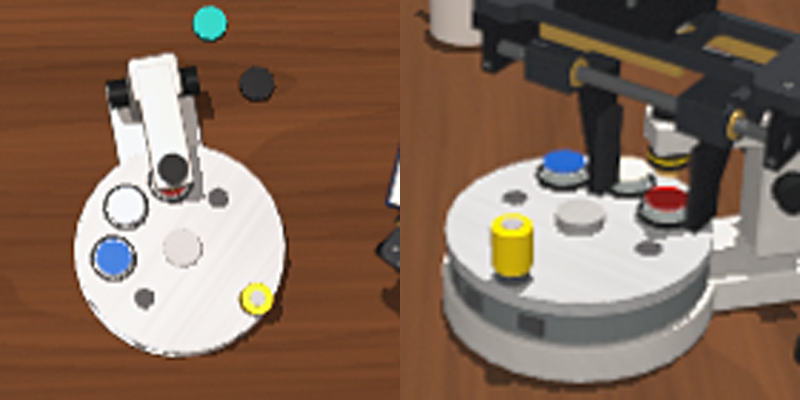

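View pics/side9.png

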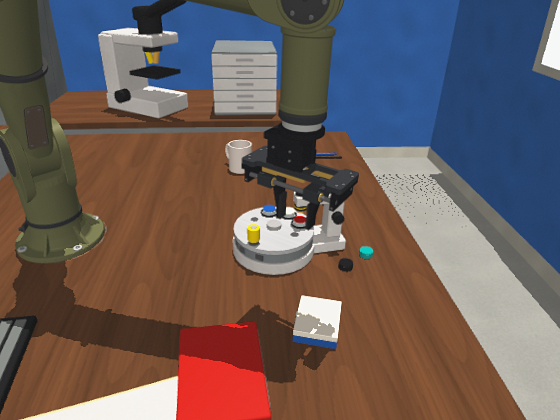

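The knob's triangulated height is 0.093 m, against 0.095 at home. The wheel has turned about 42.6°. In the top view red sits under the lens, with white and blue in their pockets. The mug, folio and box are where they were; the image differences there look like the arm and its shadow.

```bash
python3 -c "
from bench import ctrl
print(ctrl.close_job())"
```

```text
the job is handed in; nothing more can be done
None
```

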